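# Stack the reel-service trays on their base and cover them

## Robot

A 6-joint arm with a two-finger parallel gripper is mounted at the origin on the work surface. World frame = base frame: x ahead of the robot, y to its left, z up, the work surface at z = 0. Lengths are in m, angles in rad, forces in N, time in s.
With the tool pointing down it reaches from about 0.35 to 0.875 m from the base axis. Payload 4.2 kg.
Tool frame: the origin (TCP) lies between the finger pads; the fingertips stand 8 mm ahead of it and the grasp point (between the pads) lies 11 mm behind it; z points along the fingers, y is the line along which they close (so a half turn about z gives the same grasp; the last joint's range is limited). The gripper opens to 87 mm and grips with 3 to 60 N. Pads are 19 mm wide; open, the fingers measure 117 mm over their backs; the gripper's body (75 mm by 190 mm) begins 51 mm behind the grasp point.
Start: joints at [-0.864, 0.385, 0.008, 0, -1.194, -0.259], TCP at [0.271, -0.563, 0.231] pointing down, gripper open.
Joint ranges: [-3.14, 3.14], [-1.21, 2.06], [-1.07, 1.41], [-3.16, 2.05], [-2.99, -0.16], [-3.1, 3.1]. Speed limits (rad/s): [2.79, 2.79, 3.14, 3.14, 3.14, 3.14].

## Interface

Orientations are given as a unit quaternion [x, y, z, w].
In Python, from plant import * gives the robot as it stands.
- The arm moves only by the shell command python3 -m inch 'ROWS'. ROWS is JSON, a list of rows, each a list of 7 numbers: the shift along the tool's x, y, z in m, then the turn, a rotation vector about the tool's x, y, z in rad, then the closure, from 0 (fully open) to 1 (shut). A call has 1 to 12 rows; each row shifts and turns the commanded pose from where the row before left it, along the tool's axes as they then stand; what a row does not reach is not made up. A row lasts 1/12 s, in which the tool goes at most 41.7 mm and 7.16 degrees, less where a joint would pass 70% of its speed; a pose out of reach is approached as far as the arm can. A call is refused whole if a number of a shift passes 0.0417 or a number of a turn 0.125, either way. A call with a gripper value outside its range is refused whole. The fingers move at their own pace and stop on an object; the grip force is fixed at half the most. Time passes only in rows, so rows that do not move let the fingers close. It gives the time, the measured TCP pose, the force, the opening and the grip force at its end, in the units of the state.
- observe(): the state, without advancing time (a new reading comes with each control period).
- read_camera(name): name is "scene" or "top" or "wrist"; returns the picture (400x640x3 uint8, red, green, blue); there is no depth.
- calibration(name): a dict with "camera_matrix" (3x3 intrinsics, pixels), "rvec" (rotation vector, rad) and "tvec" (3), from world to camera coordinates, as OpenCV has them; the wrist camera has in their place "T_tool_cam" (4x4, takes a point from camera to tool coordinates, whose origin is the TCP and whose axes are the flange's). Camera axes: x right, y down, z forward; pixel columns grow to the right and rows downward; lengths in m; the calibration is good to about 2 mm. A picture is of the moment at which its call begins: read the wrist's pose just before it. calibration takes no time and is no camera call.
- job_done(): hands the job in; it is judged then, once.
The state is a dict: "t": time; "joints": joint angles; "dq": joint speeds; "joint_efforts": joint torques, N m; "ee_pos": TCP position; "eef_rot": TCP orientation; "ft_force": force on the tool from outside, world axes, zero at the start; "wrist_torque": the same for the moment, N m; "gripper_width": finger opening in m; "grip_force": force on a finger pad.
Only numpy, scipy, OpenCV 4.12 (cv2) and the standard library are available. Lean on these libraries where they do the work, as an engineer would, in place of code of your own. Each camera call takes 0.05 s, during which the arm holds its last target. There are 200 camera calls.

## Task

Stack the three parts trays on the green base, red first, then yellow, then blue, each turned end for end to the one beneath it (white tabs at alternating ends, starting from the base's) so that it stands on the rim and does not sink in, and then close the top with the grey cover. Keep the trays level and set everything down without dropping it. Leave the line spool, the tape roll and the reel where they are.

Things in the scene. Friction and masses are not known exactly. Their poses are not given: they have to be found in the camera images.
- base: green stacking base, fixed, 20 mm tall, 3 mm floor; rim 118 (x) x 58 mm outside, 110 x 50 inside. Long rims have notches 20 mm long, 12 deep, centred at x = +44 and -24 mm. Origin: centre of underside; +x points to the end with the white tab (juts 10 mm out). A tray with its tab at the other end stands on the rim, its origin 12 mm above the base's; the same way round it sinks in 9 mm more.
- red_tray: red parts tray, brass gears fixed inside. Origin: centre of underside; +x to the white-tab end (tab juts 10 mm out), z up. 44 mm tall, about 0.2 kg. Rim like the base's (118 x 58 mm, notches at the same x), outside upright from 20 to 44 mm up: grip across the 58 mm at mid-length, 36 mm up. Under it a tub 102 x 40 mm and side lugs at x = +44, -24 mm, out to y = 33 mm, undersides 8 mm up.
- yellow_tray: yellow parts tray, a handle with two black knobs fixed inside; shape, size, origin, axes and tab as the red tray. Turned end for end to the tray beneath, its lugs stand on that rim: origin 36 mm above the other's, tub dipping 8 mm into the mouth with 4 mm play all round. The same way round, lugs drop into notches and it sinks at least 6 mm more.
- blue_tray: blue parts tray, two stacks of drag washers fixed inside; shape, size, origin, axes, tab and way of stacking as the red and yellow trays (origin 36 mm above that of the tray beneath). Tray contents stay more than 15 mm below the rim.
- cover: grey cover, about 0.09 kg. Origin: centre of underside; x along its length, z up. A plug 102 x 42 mm, 6 deep, under a plate 118 x 58 mm whose top is 10 mm up. Black bar handle at the centre, 44 mm along x, 14 wide (y), from 10 to 34 mm up. On a tray the plug drops into the mouth (4 mm play) and the plate lies on the rim: origin 38 mm above the tray's. Either way round fits.
- line_spool: bystander: black spool of turquoise line standing on end, 68 mm across, 55 mm tall; origin under its centre. Leave alone.
- tape_roll: bystander: brown roll of tape lying flat, 86 mm across, 24 mm tall; origin under its centre. Leave alone.
- reel: bystander: silver and black fishing reel, about 75 mm long (y), 60 mm wide and 57 mm tall; origin under its centre. Leave alone.

How it is judged:
By the outcome, as a careful person would: the job done as asked, in the order asked, and still so for the second after the job is handed in, with the robot touching nothing.
It also fails if it takes over 136 s, if anything falls off the work surface, if the arm or the gripper's body presses on something with over 40 N, if the wrist force passes 120 N, or if a joint passes its speed limit or range.

## Working session

There is one attempt and no reset: what is moved stays moved. The work goes in short steps, Python scripts to look and compute and a shell command to move; the robot and the scene stay as the last step left them, time stands still between calls to the robot, and variables do not carry over. Pictures are saved under pics/ and viewed, at most 16 in all, crops included, and the job is handed in when it is done.

```bash
ls; mkdir -p pics; python3 - <<'E'
from plant import *
import cv2,numpy as np
print(observe())
for n in("top","scene"):
    im=read_camera(n); cv2.imwrite(f"pics/{n}0.png",im[:,:,::-1])
    c=calibration(n); R=cv2.Rodrigues(np.array(c["rvec"]))[0]; print(n,c["camera_matrix"],R.round(3),(-R.T@np.array(c["tvec"])).round(3))
print(calibration("wrist"))
E
```

```text
pics
{'t': 0.0, 'joints': array([-8.64396537e-01,  3.85581069e-01,  6.67286022e-03, -5.17092215e-04,
       -1.19396974e+00, -2.58595813e-01]), 'dq': array([ 9.95301418e-04, -8.71221443e-04, -2.80561122e-04,  5.84821601e-04,
       -5.89010913e-05, -8.57674923e-04]), 'joint_efforts': array([ 4.19445987e-04, -3.90667927e+01,  1.87408018e+01,  4.21987206e+00,
        1.09705466e-02, -1.93835481e-04]), 'ee_pos': array([ 0.27040155, -0.56285986,  0.22946049]), 'eef_rot': array([-2.21942758e-01,  9.75059112e-01,  1.03349254e-03, -2.70057043e-04]), 'ft_force': array([-0.4683618 ,  0.11955044,  0.47636201]), 'wrist_torque': array([0.00958107, 0.04333582, 0.02968809]), 'grip_force': 0.0, 'gripper_width': 0.08721361286627004}
top [[496.82935888   0.         321.82296761]
 [  0.         496.82935888 206.28321469]
 [  0.           0.           1.        ]] [[ 0.015 -1.     0.016]
 [-0.995 -0.017 -0.1  ]
 [ 0.1   -0.014 -0.995]] [0.372 0.007 1.529]
scene [[390.05072715   0.         318.7711784 ]
 [  0.         390.05072715 196.76706121]
 [  0.           0.           1.        ]] [[ 0.78   0.626 -0.003]
 [ 0.327 -0.412 -0.851]
 [-0.534  0.662 -0.526]] [ 1.059 -0.674  0.579]
{'camera_matrix': array([[339.38471326,   0.        , 317.19469465],
       [  0.        , 339.38471326, 200.79627228],
       [  0.        ,   0.        ,   1.        ]]), 'T_tool_cam': array([[ 3.04314779e-04, -9.59202481e-01, -2.82719840e-01,
         7.77652651e-02],
       [ 9.99999796e-01,  1.33130762e-04,  6.24700977e-04,
        -1.21001915e-04],
       [-5.61576019e-04, -2.82719972e-01,  9.59202326e-01,
        -1.55257698e-01],
       [ 0.00000000e+00,  0.00000000e+00,  0.00000000e+00,
         1.00000000e+00]])}
```

View pics/top0.png

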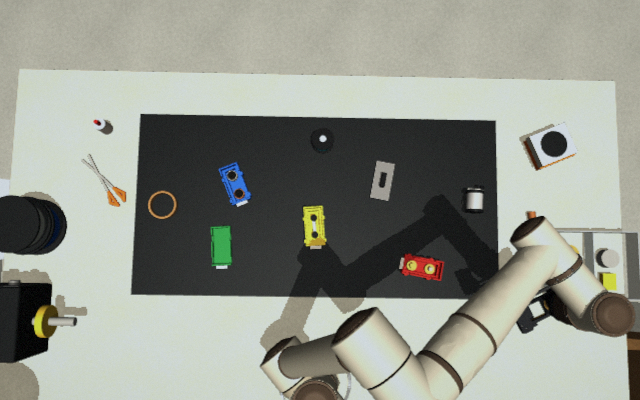

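View pics/scene0.png

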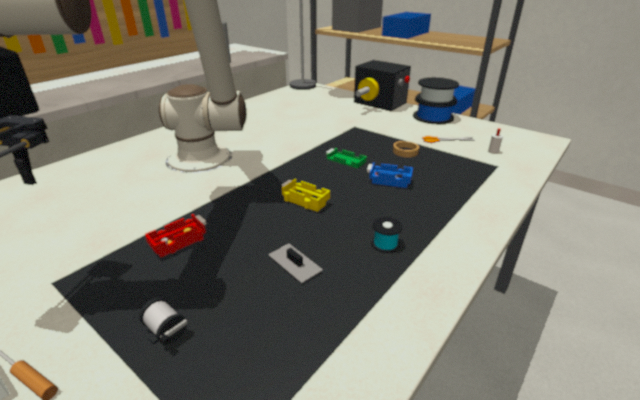

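```bash
cat > h.py <<'E'
from plant import *
import cv2,numpy as np
from scipy.spatial.transform import Rotation as Ro
HSV={"red":[((0,150,60),(8,255,255)),((172,150,60),(180,255,255))],"yellow":[((22,140,60),(35,255,255))],"blue":[((100,130,50),(125,255,255))],"green":[((45,120,40),(85,255,255))]}
def cam(name):
    o=observe(); im=read_camera(name); c=calibration(name); K=np.array(c["camera_matrix"])
    if name=="wrist":
        T=np.eye(4);T[:3,:3]=Ro.from_quat(o["eef_rot"]).as_matrix();T[:3,3]=o["ee_pos"]
        W=T@np.array(c["T_tool_cam"])
    else:
        R=cv2.Rodrigues(np.array(c["rvec"]))[0];W=np.eye(4);W[:3,:3]=R.T;W[:3,3]=-R.T@np.array(c["tvec"])
    return im,K,W
def ray(uv,z,K,W):
    uv=np.atleast_2d(uv).astype(float)
    d=(W[:3,:3]@np.linalg.inv(K)@np.c_[uv,np.ones(len(uv))].T).T
    p=W[:3,3]; return p+d*((z-p[2])/d[:,2])[:,None]
def mask(im,col):
    h=cv2.cvtColor(im,cv2.COLOR_RGB2HSV); return sum(cv2.inRange(h,np.array(a),np.array(b)) for a,b in HSV[col])
def rect(cnt,z,K,W):
    "min-area rectangle of the contour cast on plane z: centre, sides, long-axis yaw"
    p=ray(cnt.reshape(-1,2),z,K,W)[:,:2]
    (c,s,a)=cv2.minAreaRect((p*1000).astype(np.float32))
    if s[0]<s[1]: a+=90; s=s[::-1]
    return np.array(c)/1000,np.array(s),(a+90)%180-90
def big(m,n=1): return sorted(cv2.findContours(m,cv2.RETR_EXTERNAL,cv2.CHAIN_APPROX_NONE)[0],key=cv2.contourArea)[-n:][::-1]
def go(x,y,z,yaw):
    "shift in tool axes now, then turn about tool z; yaw = world angle of tool x axis (deg), mod 180"
    o=observe();R=Ro.from_quat(o["eef_rot"]).as_matrix()
    d=R.T@(np.array([x,y,z])-o["ee_pos"]); y0=np.degrees(np.arctan2(R[1,0],R[0,0]))
    t=(-(yaw-y0)+180)%360-180
    print("shift mm",(d*1000).round(1),"turn z rad",np.radians(t).round(3),"or",np.radians(t-180*np.sign(t)).round(3),"j6",o["joints"][5].round(2),"yaw",y0.round(1),"tilt",(R[:,2]).round(3),"t",o["t"])
E
python3 - <<'E'
from h import *
im,K,W=cam("top")
for c,z in(("red",.035),("yellow",.035),("blue",.035),("green",.012)):
    m=mask(im[110:300,130:500],c); b=big(m)[0]+[130,110]; r=rect(b,z,K,W); print(c,r[0].round(3),r[1].round(0),round(r[2],1))
g=im[:,:].astype(int); m=((g.max(2)-g.min(2)<25)&(g.max(2)>90)).astype(np.uint8)*255
m[:150]=0;m[210:]=0;m[:,:350]=0;m[:,410:]=0
r=rect(big(m)[0],.01,K,W);print("cover",r[0].round(3),r[1],r[2])
cr=lambda u,v:cv2.resize(im[v:v+50,u:u+66],None,fx=6,fy=6,interpolation=cv2.INTER_CUBIC)
o=np.vstack([np.hstack([cr(390,242),cr(282,205)]),np.hstack([cr(203,158),cr(190,222)])])
cv2.imwrite("pics/c1.png",o[:,:,::-1])
E
```

```text
red [ 0.344 -0.318] [121.  67.] 79.3
yellow [0.464 0.009] [121.  66.] 5.0
blue [0.588 0.251] [123.  69.] 22.3
green [0.401 0.29 ] [120.  60.] 2.1
cover [ 0.608 -0.2  ] [117.40392303  59.01594925] -10.1175537109375
```

View pics/c1.png

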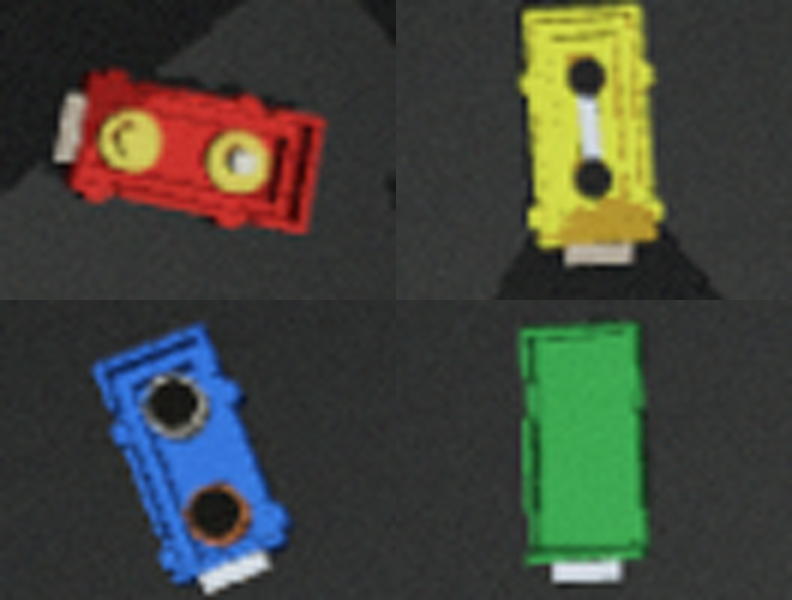

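```bash
python3 -c "
from h import *
go(.344,-.318,.16,259.3)"
```

```text
shift mm [-172.4  188.9   70. ] turn z rad -0.936 or 2.205 j6 -0.26 yaw -154.3 tilt [-0.001  0.001 -1.   ] t 0.15
```

```bash
python3 -m inch '[[-0.0216,0.0236,0.0088,0,0,0,0],[-0.0216,0.0236,0.0088,0,0,0,0],[-0.0216,0.0236,0.0088,0,0,0,0],[-0.0216,0.0236,0.0088,0,0,0,0],[-0.0216,0.0236,0.0088,0,0,0,0],[-0.0216,0.0236,0.0088,0,0,0,0],[-0.0216,0.0236,0.0088,0,0,0,0],[-0.0216,0.0236,0.0088,0,0,0,0]]'
python3 -m inch '[[0,0,0,0,0,-0.117,0],[0,0,0,0,0,-0.117,0],[0,0,0,0,0,-0.117,0],[0,0,0,0,0,-0.117,0],[0,0,0,0,0,-0.117,0],[0,0,0,0,0,-0.117,0],[0,0,0,0,0,-0.117,0],[0,0,0,0,0,-0.117,0],[0,0,0,0,0,0,0],[0,0,0,0,0,0,0]]'
python3 - <<'E'
from h import *
im,K,W=cam("wrist"); cv2.imwrite("pics/w1.png",im[:,:,::-1])
b=big(mask(im,"red"))[0]; r=rect(b,.044,K,W);print(r); go(*r[0],.025,r[2]+180)
E
```

```text
t: 0.82
ee_pos: [0.3446, -0.3168, 0.1597]
eef_rot: [-0.222, 0.975, 0.0, 0.0]
ft_force: [1.1, 0.2, 0.1]
gripper_width: 0.0872
grip_force: 0.0
t: 1.65
ee_pos: [0.3445, -0.3183, 0.16]
eef_rot: [-0.637, 0.771, 0.0, -0.0]
ft_force: [0.4, 0.7, 0.1]
gripper_width: 0.0867
grip_force: 0.0
(array([ 0.34499643, -0.31721454]), array([120.12533569,  64.17514038]), 79.5853271484375)
shift mm [ -1.1  -0.3 135. ] turn z rad -0.008 or 3.133 j6 0.21 yaw -100.9 tilt [-0.  0. -1.] t 1.7
```

View pics/w1.png

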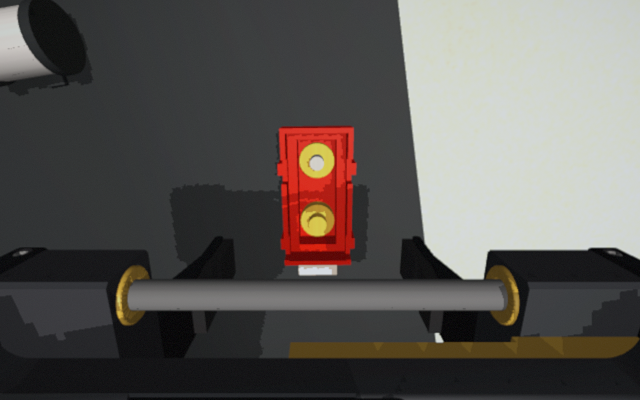

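```bash
python3 -m inch '[[-0.001,0,0.033,0,0,-0.008,0],[0,0,0.033,0,0,0,0],[0,0,0.033,0,0,0,0],[0,0,0.020,0,0,0,0],[0,0,0.010,0,0,0,0],[0,0,0.006,0,0,0,0],[0,0,0,0,0,0,0]]'
python3 -m inch '[[0,0,0,0,0,0,0.5],[0,0,0,0,0,0,1],[0,0,0,0,0,0,1],[0,0,0,0,0,0,1],[0,0,0,0,0,0,1],[0,0,0,0,0,0,1],[0,0,0,0,0,0,1],[0,0,0,0,0,0,1]]'
```

```text
t: 2.28
ee_pos: [0.3442, -0.3171, 0.024]
eef_rot: [-0.641, 0.768, 0.001, -0.001]
ft_force: [-0.2, 0.3, 0.3]
gripper_width: 0.0869
grip_force: 0.0
t: 2.95
ee_pos: [0.3451, -0.3175, 0.0257]
eef_rot: [-0.641, 0.767, -0.0, 0.0]
ft_force: [-0.3, 2.0, 4.8]
gripper_width: 0.0579
grip_force: 30.0
```

```bash
python3 -m inch '[[0,0,-0.01,0,0,0,1],[0,0,-0.03,0,0,0,1],[0,0,-0.038,0,0,0,1],[0,0,-0.038,0,0,0,1],[0,0,-0.034,0,0,0,1],[0,0,0,0,0,0,1]]'
python3 -c "
from h import *
go(.42,0,.175,182);go(.401,.29,.175,182)"
```

```text
t: 3.45
ee_pos: [0.3484, -0.3196, 0.1818]
eef_rot: [-0.642, 0.767, -0.007, 0.002]
ft_force: [0.9, -1.0, -1.0]
gripper_width: 0.0578
grip_force: 30.0
shift mm [-327.2  -14.     5.3] turn z rad 1.358 or -1.783 j6 0.22 yaw -100.2 tilt [ 0.012 -0.007 -1.   ] t 3.45
shift mm [-609.3   55.9    2.9] turn z rad 1.358 or -1.783 j6 0.22 yaw -100.2 tilt [ 0.012 -0.007 -1.   ] t 3.45
```

```bash
python3 -m inch '[[-0.02,-0.001,0.001,0,0,0,1],[-0.0364,-0.0016,0,0,0,0,1],[-0.0364,-0.0016,0,0,0,0,1],[-0.0364,-0.0016,0,0,0,0,1],[-0.0364,-0.0016,0,0,0,0,1],[-0.0364,-0.0016,0,0,0,0,1],[-0.0364,-0.0016,0,0,0,0,1],[-0.0364,-0.0016,0,0,0,0,1],[-0.0364,-0.0016,0,0,0,0,1],[-0.025,0.002,0,0,0,0,1]]'
python3 -m inch '[[-0.0313,0.0078,0,0,0,0,1],[-0.0313,0.0078,0,0,0,0,1],[-0.0313,0.0078,0,0,0,0,1],[-0.0313,0.0078,0,0,0,0,1],[-0.0313,0.0078,0,0,0,0,1],[-0.0313,0.0078,0,0,0,0,1],[-0.0313,0.0078,0,0,0,0,1],[-0.0313,0.0078,0,0,0,0,1],[-0.02,0.005,0,0,0,0,1]]'
python3 -m inch '[[0,0,0,0,0,0.1235,1],[0,0,0,0,0,0.1235,1],[0,0,0,0,0,0.1235,1],[0,0,0,0,0,0.1235,1],[0,0,0,0,0,0.1235,1],[0,0,0,0,0,0.1235,1],[0,0,0,0,0,0.1235,1],[0,0,0,0,0,0.1235,1],[0,0,0,0,0,0.1235,1],[0,0,0,0,0,0.1235,1],[0,0,0,0,0,0.1235,1],[0,0,0,0,0,0,1]]'
python3 - <<'E'
from h import *
im,K,W=cam("wrist"); cv2.imwrite("pics/w2.png",im[:,:,::-1])
b=big(mask(im,"green"))[0]; r=rect(b,.02,K,W);print(r); go(*r[0],.037,r[2]+180)
E
```

```text
t: 4.28
ee_pos: [0.4165, 0.0139, 0.1733]
eef_rot: [-0.642, 0.767, 0.0, -0.0]
ft_force: [0.3, -0.8, -2.9]
gripper_width: 0.0577
grip_force: 30.0
t: 5.03
ee_pos: [0.3974, 0.2918, 0.1729]
eef_rot: [-0.642, 0.767, 0.0, -0.001]
ft_force: [0.5, -1.0, -1.6]
gripper_width: 0.058
grip_force: 30.0
t: 6.03
ee_pos: [0.3974, 0.2888, 0.1728]
eef_rot: [-0.015, 1.0, -0.001, -0.001]
ft_force: [-0.3, 0.3, -3.0]
gripper_width: 0.0578
grip_force: 30.0
(array([0.3479585 , 0.28641248]), array([58.05485153, 15.8631525 ]), -88.21493852138519)
shift mm [ 49.4  -0.5 136. ] turn z rad 1.575 or -1.567 j6 -2.49 yaw -178.0 tilt [-0.002 -0.002 -1.   ] t 6.0833
```

View pics/w2.png

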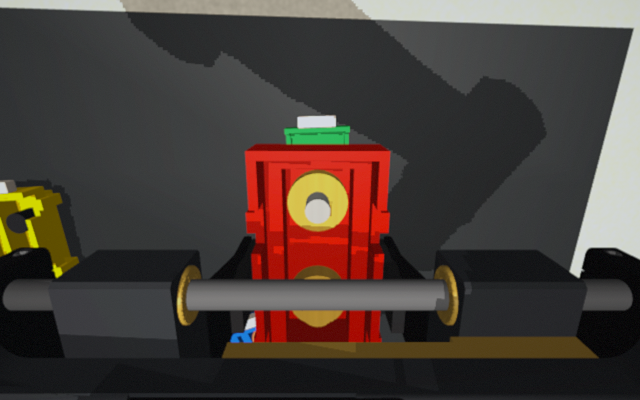

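```bash
cat >> h.py <<'E'
def edge(col,z,box=None):
    "end edge facing the camera in tool xy (mm): x of the edge, y mid, width, angle; and same in world as implied centre 59 mm behind"
    o=observe();im,K,W=cam("wrist");m=mask(im,col);
    if box: k=np.zeros_like(m);k[box[0]:box[1],box[2]:box[3]]=255;m&=k
    b=big(m)[0];p=ray(b.reshape(-1,2),z,K,W)
    R=Ro.from_quat(o["eef_rot"]).as_matrix();q=((p-o["ee_pos"])@R)*1000
    x=np.percentile(q[:,0],98);e=q[q[:,0]>x-4]
    mid=e[abs(e[:,1]-(e[:,1].max()+e[:,1].min())/2)<22]; mid=mid[mid[:,0]>x-3]
    f=np.polyfit(mid[:,1],mid[:,0],1);y=(e[:,1].max()+e[:,1].min())/2
    a=-np.arctan(f[0]); xe=np.polyval(f,y)
    print(col,"edge x %.1f y %.1f w %.1f ang(deg) %.2f"%(xe,y,np.ptp(e[:,1]),np.degrees(a)),"centre tool",(xe-59*np.cos(a)).round(1),(y-59*np.sin(a)).round(1))
E
python3 - <<'E'
from h import *
edge("red",observe()["ee_pos"][2]+.019,(0,235,0,640)); edge("green",.02)
E
```

```text
red edge x 61.0 y -0.2 w 57.9 ang(deg) -0.02 centre tool 2.0 -0.1
green edge x 55.0 y -0.2 w 58.8 ang(deg) -1.92 centre tool -4.0 1.8
```

```bash
python3 -m inch '[[-0.006,0,0.02,0,0,0,1],[0,0,0.03,0,0,0,1],[0,0,0.03,0,0,0,1],[0,0,0.025,0,0,0,1],[0,0,0.015,0,0,0,1],[0,0,0.004,0,0,0,1],[0,0,0,0,0,0,1],[0,0,0,0,0,0,1]]'
python3 - <<'E'
from h import *
edge("red",observe()["ee_pos"][2]+.019,(0,235,0,640)); edge("green",.02)
im=read_camera("wrist"); cv2.imwrite("pics/w3.png",im[100:300,150:450,::-1].repeat(2,0).repeat(2,1))
E
```

```text
t: 6.85
ee_pos: [0.4046, 0.2902, 0.0507]
eef_rot: [-0.017, 1.0, 0.0, 0.0]
ft_force: [-0.6, -0.6, -1.4]
gripper_width: 0.0579
grip_force: 30.0
red edge x 60.8 y -0.1 w 57.9 ang(deg) -0.14 centre tool 1.8 0.0
green edge x 62.7 y -2.0 w 57.9 ang(deg) -2.09 centre tool 3.8 0.1
```

View pics/w3.png

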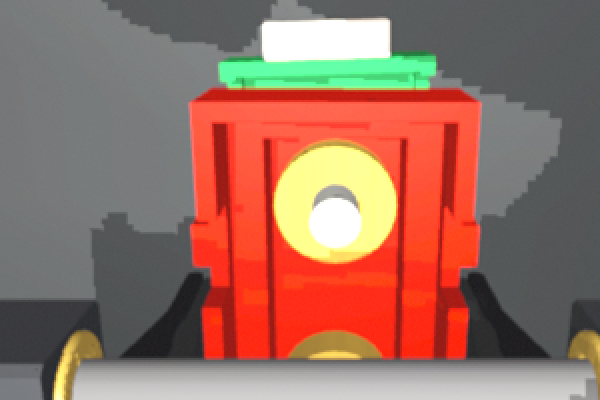

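```bash
python3 -m inch '[[0.002,0,0,0,0,-0.035,1],[0,0,0.006,0,0,0,1],[0,0,0.003,0,0,0,1],[0,0,0.001,0,0,0,1],[0,0,0.001,0,0,0,1],[0,0,0.001,0,0,0,1],[0,0,0,0,0,0,1],[0,0,0,0,0,0,1]]'
python3 -m inch '[[0,0,0.0005,0,0,0,1],[0,0,0.0005,0,0,0,1],[0,0,0,0,0,0,1]]'
python3 - <<'E'
from h import *
o=observe();print(o["ee_pos"],o["ft_force"])
edge("red",observe()["ee_pos"][2]+.019,(0,235,0,640)); edge("green",.02)
E
```

```text
t: 7.67
ee_pos: [0.4022, 0.2896, 0.0381]
eef_rot: [-0.034, 0.999, -0.0, -0.0]
ft_force: [0.9, -0.4, -3.1]
gripper_width: 0.0576
grip_force: 30.0
t: 7.92
ee_pos: [0.4022, 0.2897, 0.0377]
eef_rot: [-0.034, 0.999, 0.0, 0.0]
ft_force: [-1.8, -0.2, 3.5]
gripper_width: 0.058
grip_force: 30.0
[0.40223388 0.28971052 0.0376605 ] [-1.84666409 -0.17559039  3.46881217]
red edge x 60.8 y -0.1 w 57.9 ang(deg) -0.01 centre tool 1.8 -0.1
green edge x 60.2 y 0.6 w 58.1 ang(deg) 0.01 centre tool 1.2 0.6
```

```bash
python3 -m inch '[[0,0,0,0,0,0,0.2],[0,0,0,0,0,0,0],[0,0,0,0,0,0,0],[0,0,0,0,0,0,0],[0,0,0,0,0,0,0]]'
python3 -m inch '[[0,0,-0.02,0,0,0,0],[0,0,-0.04,0,0,0,0],[0,0,-0.04,0,0,0,0],[0,0,-0.03,0,0,0,0],[0,0,0,0,0,0,0]]'
python3 - <<'E'
from h import *
edge("red",.056)
go(.464,.009,.16,185)
E
```

```text
t: 8.43
ee_pos: [0.4022, 0.2896, 0.037]
eef_rot: [-0.034, 0.999, 0.0, 0.0]
ft_force: [-0.9, -0.6, 0.8]
gripper_width: 0.0824
grip_force: 0.0
t: 8.85
ee_pos: [0.4051, 0.2926, 0.174]
eef_rot: [-0.035, 0.999, 0.005, 0.005]
ft_force: [0.7, -0.2, 0.1]
gripper_width: 0.087
grip_force: 0.0
red edge x 63.3 y -4.0 w 58.1 ang(deg) 0.01 centre tool 4.3 -4.0
shift mm [ -40.9 -285.9    9.1] turn z rad -0.019 or 3.123 j6 -2.45 yaw -176.1 tilt [ 0.006  0.007 -1.   ] t 8.9
```

```bash
python3 -m inch '[[-0.0043,-0.0357,0.001,0,0,-0.002,0],[-0.0043,-0.0357,0.001,0,0,-0.002,0],[-0.0043,-0.0357,0.001,0,0,-0.002,0],[-0.0043,-0.0357,0.001,0,0,-0.002,0],[-0.0043,-0.0357,0.001,0,0,-0.002,0],[-0.0043,-0.0357,0.001,0,0,-0.002,0],[-0.0043,-0.0357,0.001,0,0,-0.002,0],[-0.0043,-0.0357,0.001,0,0,-0.002,0],[0,0,0,0,0,0,0],[0,0,0,0,0,0,0]]'
python3 - <<'E'
from h import *
im,K,W=cam("wrist"); cv2.imwrite("pics/w4.png",im[:,:,::-1])
b=big(mask(im,"yellow"))[0]; r=rect(b,.044,K,W);print(r); go(*r[0],.025,r[2]+180);edge("yellow",.044)
E
```

```text
t: 9.73
ee_pos: [0.4571, 0.0055, 0.1578]
eef_rot: [-0.04, 0.999, -0.0, -0.001]
ft_force: [-0.0, 0.2, 0.2]
gripper_width: 0.0872
grip_force: 0.0
(array([0.46382758, 0.00862028]), array([121.38376617,  63.85082245]), 5.138988971710205)
shift mm [ -7.    1.5 133.1] turn z rad -0.008 or 3.134 j6 -1.86 yaw -175.3 tilt [-0.002 -0.    -1.   ] t 9.7833
yellow edge x 51.3 y 1.4 w 58.1 ang(deg) -0.88 centre tool -7.7 2.3
```

View pics/w4.png

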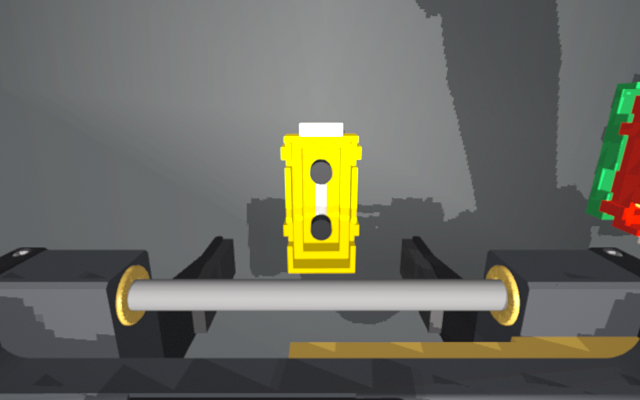

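```bash
python3 -m inch '[[-0.0075,0.002,0.025,0,0,-0.012,0],[0,0,0.033,0,0,0,0],[0,0,0.033,0,0,0,0],[0,0,0.025,0,0,0,0],[0,0,0.010,0,0,0,0],[0,0,0.007,0,0,0,0],[0,0,0,0,0,0,0]]'
python3 -m inch '[[0,0,0,0,0,0,0.5],[0,0,0,0,0,0,1],[0,0,0,0,0,0,1],[0,0,0,0,0,0,1],[0,0,0,0,0,0,1],[0,0,0,0,0,0,1],[0,0,0,0,0,0,1],[0,0,0,0,0,0,1]]'
python3 -m inch '[[0,0,-0.01,0,0,0,1],[0,0,-0.03,0,0,0,1],[0,0,-0.04,0,0,0,1],[0,0,-0.04,0,0,0,1],[0,0,-0.04,0,0,0,1],[0,0,-0.02,0,0,0,1],[0,0,0,0,0,0,1],[0,0,0,0,0,0,1]]'
python3 - <<'E'
from h import *
edge("yellow",observe()["ee_pos"][2]+.019,(0,235,0,640))
go(.402,.2897,.19,183.9)
E
```

```text
t: 10.42
ee_pos: [0.4643, 0.0109, 0.0248]
eef_rot: [-0.049, 0.999, -0.0, -0.002]
ft_force: [0.4, 0.7, -0.3]
gripper_width: 0.087
grip_force: 0.0
t: 11.08
ee_pos: [0.4656, 0.01, 0.0268]
eef_rot: [-0.048, 0.999, 0.0, 0.0]
ft_force: [-0.3, 0.2, 5.8]
gripper_width: 0.0577
grip_force: 30.0
t: 11.75
ee_pos: [0.4648, 0.0102, 0.2063]
eef_rot: [-0.048, 0.999, 0.001, 0.0]
ft_force: [0.4, -0.2, -3.4]
gripper_width: 0.0575
grip_force: 30.0
yellow edge x 61.1 y 0.3 w 57.7 ang(deg) 0.43 centre tool 2.1 -0.2
shift mm [ 34.9 284.4  15. ] turn z rad 0.027 or -3.114 j6 -1.85 yaw -174.5 tilt [-0.003  0.    -1.   ] t 11.8
```

```bash
python3 -m inch '[[0.0044,0.0355,0,0,0,0.003,1],[0.0044,0.0355,0,0,0,0.003,1],[0.0044,0.0355,0,0,0,0.003,1],[0.0044,0.0355,0.001,0,0,0.003,1],[0.0044,0.0355,0.005,0,0,0.003,1],[0.0044,0.0355,0.005,0,0,0.004,1],[0.0044,0.0355,0.005,0,0,0.004,1],[0.0044,0.0355,0,0,0,0.004,1],[0,0,0.03,0,0,0,1],[0,0,0.03,0,0,0,1],[0,0,0,0,0,0,1],[0,0,0,0,0,0,1]]'
python3 - <<'E'
from h import *
go(.4025,.2897,.085,183.9)
edge("yellow",observe()["ee_pos"][2]+.019,(0,235,0,640));edge("red",.056)
im=read_camera("wrist"); cv2.imwrite("pics/w5.png",im[100:300,150:450,::-1].repeat(2,0).repeat(2,1))
E
```

```text
t: 12.8
ee_pos: [0.4044, 0.288, 0.1271]
eef_rot: [-0.035, 0.999, -0.004, -0.003]
ft_force: [0.8, 0.5, -1.0]
gripper_width: 0.0578
grip_force: 30.0
shift mm [ 1.5  2.1 42.1] turn z rad 0.001 or -3.14 j6 -2.45 yaw -176.0 tilt [-0.005 -0.007 -1.   ] t 12.8
yellow edge x 61.0 y 0.4 w 58.1 ang(deg) 0.20 centre tool 2.0 0.2
red edge x 60.5 y 29.9 w 0.8 ang(deg) 16.01 centre tool 3.8 13.6
```

View pics/w5.png

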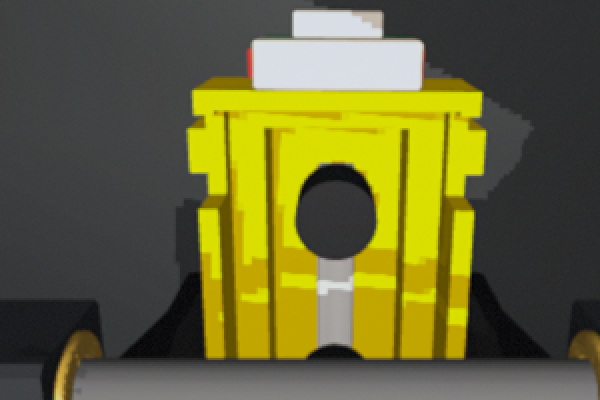

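```bash
python3 -m inch '[[0.0015,0.002,0.02,0,0,0,1],[0,0,0.02,0,0,0,1],[0,0,0.003,0,0,0,1],[0,0,0,0,0,0,1],[0,0,0,0,0,0,1],[0,0,0,0,0,0,1]]'
python3 - <<'E'
from h import *
go(.4024,.2897,.0748,183.9)
edge("yellow",observe()["ee_pos"][2]+.019,(0,235,0,640))
E
```

```text
t: 13.45
ee_pos: [0.4052, 0.2927, 0.0888]
eef_rot: [-0.035, 0.999, 0.001, 0.001]
ft_force: [0.2, 0.4, -2.5]
gripper_width: 0.0573
grip_force: 30.0
shift mm [ 3.1 -2.8 14. ] turn z rad 0.001 or -3.14 j6 -2.45 yaw -176.0 tilt [ 0.002  0.003 -1.   ] t 13.45
yellow edge x 61.1 y 0.3 w 57.6 ang(deg) 0.10 centre tool 2.1 0.2
```

```bash
python3 -m inch '[[0.003,-0.0028,0,0,0,0,1],[0,0,0,0,0,0,1],[0,0,0,0,0,0,1],[0,0,0,0,0,0,1],[0,0,0,0,0,0,1],[0,0,0,0,0,0,1]]'; python3 -c "
from h import *
go(.4024,.2897,.0748,183.9)"
```

```text
t: 14.0
ee_pos: [0.4015, 0.2889, 0.0872]
eef_rot: [-0.035, 0.999, 0.0, 0.0]
ft_force: [0.6, 0.9, -2.4]
gripper_width: 0.0583
grip_force: 30.0
shift mm [-0.9  0.7 12.4] turn z rad 0.001 or -3.14 j6 -2.45 yaw -176.0 tilt [ 0.  0. -1.] t 14.0
```

```bash
python3 -m inch '[[-0.0008,0.0007,0.004,0,0,0,1],[0,0,0.003,0,0,0,1],[0,0,0.002,0,0,0,1],[0,0,0.001,0,0,0,1],[0,0,0.001,0,0,0,1],[0,0,0.0007,0,0,0,1],[0,0,0,0,0,0,1],[0,0,0,0,0,0,1],[0,0,0,0,0,0,1]]'; python3 -c "
from h import *
go(.4024,.2897,.0748,183.9)"
```

```text
t: 14.75
ee_pos: [0.4023, 0.2897, 0.0755]
eef_rot: [-0.035, 0.999, 0.0, 0.0]
ft_force: [0.0, -0.1, -2.8]
gripper_width: 0.0578
grip_force: 30.0
shift mm [-0.1  0.   0.7] turn z rad 0.001 or -3.14 j6 -2.45 yaw -176.0 tilt [ 0.  0. -1.] t 14.75
```

```bash
python3 -m inch '[[0,0,0.0005,0,0,0,1],[0,0,0.0005,0,0,0,1],[0,0,0,0,0,0,1],[0,0,0,0,0,0,1]]'
```

```text
t: 15.08
ee_pos: [0.4023, 0.2897, 0.0748]
eef_rot: [-0.035, 0.999, 0.0, 0.0]
ft_force: [-1.7, -0.9, 1.3]
gripper_width: 0.058
grip_force: 30.0
```

```bash
python3 -m inch '[[0,0,0,0,0,0,0.2],[0,0,0,0,0,0,0],[0,0,0,0,0,0,0],[0,0,0,0,0,0,0],[0,0,0,0,0,0,0]]'
python3 -m inch '[[0,0,-0.02,0,0,0,0],[0,0,-0.04,0,0,0,0],[0,0,-0.04,0,0,0,0],[0,0,-0.03,0,0,0,0],[0,0,0,0,0,0,0],[0,0,0,0,0,0,0],[0,0,0,0,0,0,0]]'
python3 - <<'E'
from h import *
edge("yellow",.092); go(.588,.251,.16,202.3)
E
```

```text
t: 15.5
ee_pos: [0.4023, 0.2897, 0.0745]
eef_rot: [-0.035, 0.999, 0.0, 0.0]
ft_force: [0.1, -0.1, -0.1]
gripper_width: 0.0823
grip_force: 0.0
t: 16.08
ee_pos: [0.4017, 0.2892, 0.2038]
eef_rot: [-0.034, 0.999, -0.0, -0.001]
ft_force: [-1.0, -0.3, -0.1]
gripper_width: 0.087
grip_force: 0.0
yellow edge x 59.5 y 1.0 w 57.9 ang(deg) -0.30 centre tool 0.5 1.3
shift mm [-183.5  -50.6   42.9] turn z rad -0.32 or 2.821 j6 -2.45 yaw -176.0 tilt [-0.002 -0.002 -1.   ] t 16.1333
```

```bash
python3 -m inch '[[-0.0306,-0.0084,0.0,0,0,0,0],[-0.0306,-0.0084,0.0,0,0,0,0],[-0.0306,-0.0084,0.0,0,0,0,0],[-0.0306,-0.0084,0.014,0,0,0,0],[-0.0306,-0.0084,0.014,0,0,0,0],[-0.0306,-0.0084,0.014,0,0,0,0],[0,0,0,0,0,-0.11,0],[0,0,0,0,0,-0.11,0],[0,0,0,0,0,-0.1,0],[0,0,0,0,0,0,0],[0,0,0,0,0,0,0],[0,0,0,0,0,0,0]]'
python3 - <<'E'
from h import *
im,K,W=cam("wrist")
b=big(mask(im,"blue"))[0]; r=rect(b,.044,K,W);print(r); go(*r[0],.025,r[2]+180);edge("blue",.044)
E
```

```text
t: 17.13
ee_pos: [0.5884, 0.2519, 0.1614]
eef_rot: [-0.192, 0.981, -0.0, -0.001]
ft_force: [-0.9, -0.5, -0.1]
gripper_width: 0.0871
grip_force: 0.0
(array([0.58937903, 0.2523846 ]), array([117.25356293,  64.13117981]), 22.53943634033203)
shift mm [-1.100e+00  1.000e-01  1.368e+02] turn z rad -0.006 or 3.136 j6 -1.84 yaw -157.8 tilt [-0.001 -0.001 -1.   ] t 17.1833
blue edge x 54.8 y -3.3 w 55.5 ang(deg) -0.02 centre tool -4.2 -3.3
```

```bash
python3 -m inch '[[-0.002,0,0.025,0,0,-0.006,0],[0,0,0.033,0,0,0,0],[0,0,0.033,0,0,0,0],[0,0,0.028,0,0,0,0],[0,0,0.010,0,0,0,0],[0,0,0.0065,0,0,0,0],[0,0,0,0,0,0,0]]'
python3 -m inch '[[0,0,0,0,0,0,0.5],[0,0,0,0,0,0,1],[0,0,0,0,0,0,1],[0,0,0,0,0,0,1],[0,0,0,0,0,0,1],[0,0,0,0,0,0,1],[0,0,0,0,0,0,1],[0,0,0,0,0,0,1]]'
python3 -m inch '[[0,0,-0.01,0,0,0,1],[0,0,-0.03,0,0,0,1],[0,0,-0.04,0,0,0,1],[0,0,-0.04,0,0,0,1],[0,0,-0.04,0,0,0,1],[0,0,-0.04,0,0,0,1],[0,0,-0.01,0,0,0,1],[0,0,0,0,0,0,1],[0,0,0,0,0,0,1],[0,0,0,0,0,0,1]]'
python3 - <<'E'
from h import *
im=read_camera("wrist"); cv2.imwrite("pics/w6.png",im[:,:,::-1])
edge("blue",observe()["ee_pos"][2]+.019,(0,235,0,640))
go(.4023,.2897,.23,3.9)
E
```

```text
t: 17.82
ee_pos: [0.5906, 0.2528, 0.0264]
eef_rot: [-0.196, 0.981, -0.0, -0.0]
ft_force: [0.4, -0.1, 0.3]
gripper_width: 0.0868
grip_force: 0.0
t: 18.48
ee_pos: [0.591, 0.253, 0.0277]
eef_rot: [-0.196, 0.981, 0.0, 0.0]
ft_force: [-1.1, -0.2, 4.6]
gripper_width: 0.0578
grip_force: 30.0
t: 19.32
ee_pos: [0.5891, 0.2521, 0.2337]
eef_rot: [-0.196, 0.981, -0.001, -0.003]
ft_force: [-0.6, 0.7, -3.9]
gripper_width: 0.0577
grip_force: 30.0
blue edge x 62.6 y -0.1 w 57.7 ang(deg) -0.02 centre tool 3.6 -0.1
shift mm [158.4 106.7   4.5] turn z rad -2.815 or 0.327 j6 -1.83 yaw -157.4 tilt [-0.005 -0.003 -1.   ] t 19.4167
```

View pics/w6.png

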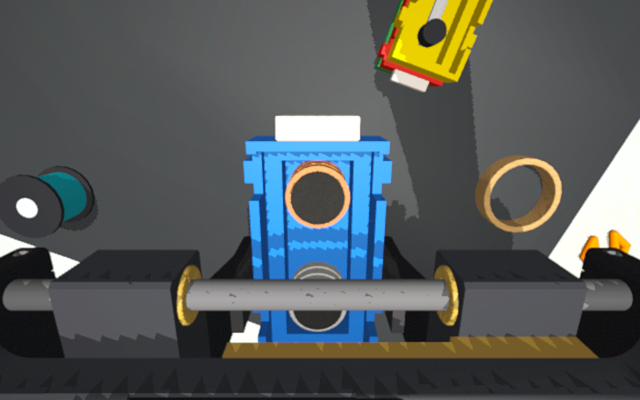

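```bash
python3 -m inch '[[0,0,0,0,0,-0.06,1],[0,0,0,0,0,-0.12,1],[0,0,0,0,0,-0.12,1],[0,0,0,0,0,-0.12,1],[0,0,0,0,0,-0.12,1],[0,0,0,0,0,-0.12,1],[0,0,0,0,0,-0.12,1],[0,0,0,0,0,-0.12,1],[0,0,0,0,0,-0.12,1],[0,0,0,0,0,-0.12,1],[0,0,0,0,0,-0.12,1],[0,0,0,0,0,-0.12,1]]'
python3 -m inch '[[0,0,0,0,0,-0.12,1],[0,0,0,0,0,-0.12,1],[0,0,0,0,0,-0.12,1],[0,0,0,0,0,-0.12,1],[0,0,0,0,0,-0.12,1],[0,0,0,0,0,-0.12,1],[0,0,0,0,0,-0.12,1],[0,0,0,0,0,-0.12,1],[0,0,0,0,0,-0.12,1],[0,0,0,0,0,-0.12,1],[0,0,0,0,0,-0.12,1],[0,0,0,0,0,-0.115,1]]'
python3 -c "
from h import *
go(.3975,.2895,.20,3.9)"
```

```text
t: 20.42
ee_pos: [0.5901, 0.2524, 0.2346]
eef_rot: [0.777, -0.629, -0.001, 0.002]
ft_force: [0.8, 1.0, -2.6]
gripper_width: 0.0577
grip_force: 30.0
t: 21.42
ee_pos: [0.5901, 0.2524, 0.2346]
eef_rot: [0.999, 0.037, -0.002, 0.001]
ft_force: [-0.1, -0.8, -2.0]
gripper_width: 0.0577
grip_force: 30.0
shift mm [-189.1  -51.4   35.2] turn z rad 0.006 or -3.135 j6 0.99 yaw 4.3 tilt [-0.004 -0.002 -1.   ] t 21.4167
```

```bash
python3 -m inch '[[-0.0315,-0.0085,0,0,0,0,1],[-0.0315,-0.0085,0,0,0,0,1],[-0.0315,-0.0085,0,0,0,0,1],[-0.0315,-0.0085,0,0,0,0,1],[-0.0315,-0.0085,0.01,0,0,0,1],[-0.0315,-0.0085,0.015,0,0,0.006,1],[0,0,0.01,0,0,0,1],[0,0,0,0,0,0,1],[0,0,0,0,0,0,1],[0,0,0,0,0,0,1],[0,0,0,0,0,0,1]]'
python3 - <<'E'
from h import *
go(.3975,.2895,.1117,3.9)
edge("blue",observe()["ee_pos"][2]+.019,(0,235,0,640))
im=read_camera("wrist"); cv2.imwrite("pics/w7.png",im[50:300,150:480,::-1].repeat(2,0).repeat(2,1))
E
```

```text
t: 22.33
ee_pos: [0.3998, 0.291, 0.2023]
eef_rot: [1.0, 0.031, 0.0, -0.0]
ft_force: [-0.6, 0.2, -3.5]
gripper_width: 0.0578
grip_force: 30.0
shift mm [-2.5  1.3 90.6] turn z rad -0.006 or 3.135 j6 0.67 yaw 3.5 tilt [ 0.001  0.    -1.   ] t 22.3333
blue edge x 62.4 y 0.0 w 57.6 ang(deg) 0.09 centre tool 3.4 -0.1
```

View pics/w7.png

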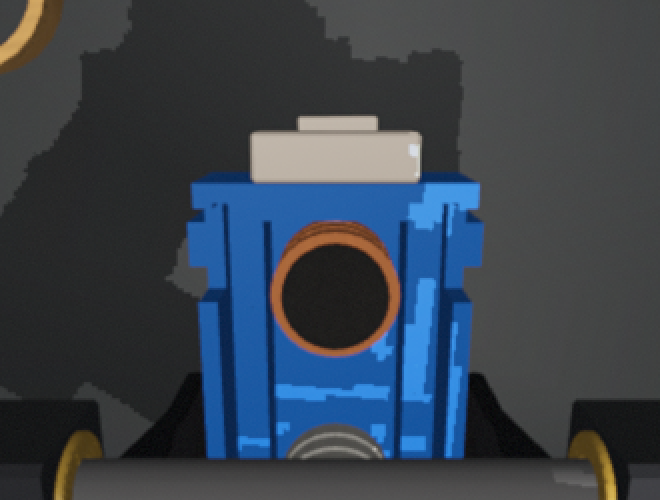

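```bash
python3 - <<'E'
from h import *
o=observe();im,K,W=cam("wrist");R=Ro.from_quat(o["eef_rot"]).as_matrix()
g=im.astype(int);m=((g.min(2)>130)&(g.max(2)-g.min(2)<70)).astype(np.uint8)*255
k=np.zeros_like(m);k[95:145,260:375]=255;m&=k
ys=[np.where(m[:,u]>0)[0].min() for u in (304,312,319,326,334)];print("red outer rows",ys)
bl=[np.where(m[:,u]>0)[0].min() for u in (280,285,290,350,355)];print("blue outer rows",bl)
us=np.where(m[109:113].sum(0)>0)[0];print(us.min(),us.max()); ub=np.where(m[118:138].sum(0)>0)[0];print(ub.min(),ub.max())
for h in(.034,.044):
    for uv,z in (((319,np.mean(ys)),.012+h),((us.min(),110),.012+h),((us.max(),110),.012+h),((319,np.mean(bl)),o["ee_pos"][2]-.0277+h),((ub.min(),125),o["ee_pos"][2]-.0277+h),((ub.max(),125),o["ee_pos"][2]-.0277+h)):
        print(h,((ray(uv,z,K,W)[0]-o["ee_pos"])@R*1000).round(1))
E
```

```text
red outer rows [np.int64(108), np.int64(108), np.int64(108), np.int64(108), np.int64(108)]
blue outer rows [np.int64(117), np.int64(117), np.int64(117), np.int64(117), np.int64(117)]
299 337
276 359
0.034 [ 71.4   1.6 156.3]
0.034 [ 69.7 -16.1 156.3]
0.034 [ 69.7  17.6 156.3]
0.034 [70.9  0.9 -6.3]
0.034 [ 67.6 -17.6  -6.3]
0.034 [67.6 18.  -6.3]
0.044 [ 71.6   1.5 146.3]
0.044 [ 69.9 -15.6 146.3]
0.044 [ 69.9  17.  146.3]
0.044 [ 71.4   0.8 -16.3]
0.044 [ 68.2 -16.4 -16.3]
0.044 [ 68.3  16.8 -16.3]
```

```bash
python3 -m inch '[[-0.0011,0.0009,0.02,0,0,-0.006,1],[0,0,0.03,0,0,0,1],[0,0,0.02,0,0,0,1],[0,0,0.007,0,0,0,1],[0,0,0,0,0,0,1],[0,0,0,0,0,0,1],[0,0,0,0,0,0,1],[0,0,0,0,0,0,1]]'
python3 - <<'E'
from h import *
go(.3975,.2895,.1117,3.9)
o=observe();im,K,W=cam("wrist");R=Ro.from_quat(o["eef_rot"]).as_matrix()
cv2.imwrite("pics/w8.png",im[50:300,150:480,::-1].repeat(2,0).repeat(2,1))
g=im.astype(int);m=((g.min(2)>110)&(g.max(2)-g.min(2)<70)).astype(np.uint8)*255
k=np.zeros_like(m);k[85:145,260:375]=255;m&=k
f=lambda U:[int(np.where(m[:,u]>0)[0].min()) if m[:,u].any() else None for u in U]
a=f((304,312,319,326,334));b=f((280,285,290,350,355));print(a,b)
r0=min(a);us=np.where(m[r0+1:r0+4].sum(0)>0)[0];print(us.min(),us.max())
for uv,z in (((319,np.median(a)),.056),((us.mean(),r0+2),.056),((319,np.median(b)),o["ee_pos"][2]+.0163)):
    print(((ray(uv,z,K,W)[0]-o["ee_pos"])@R*1000).round(1))
E
```

```text
t: 23.15
ee_pos: [0.3985, 0.2907, 0.1265]
eef_rot: [0.999, 0.034, 0.001, -0.001]
ft_force: [0.8, 0.3, -1.9]
gripper_width: 0.0575
grip_force: 30.0
shift mm [-1.1  1.1 14.8] turn z rad 0.001 or -3.141 j6 0.68 yaw 3.9 tilt [ 0.002  0.003 -1.   ] t 23.15
[108, 108, 108, 108, 108] [115, 115, 115, 85, 85]
292 347
[73.1  1.2 70.7]
[71.9  1.5 70.7]
[ 72.1   0.8 -16.1]
```

View pics/w8.png

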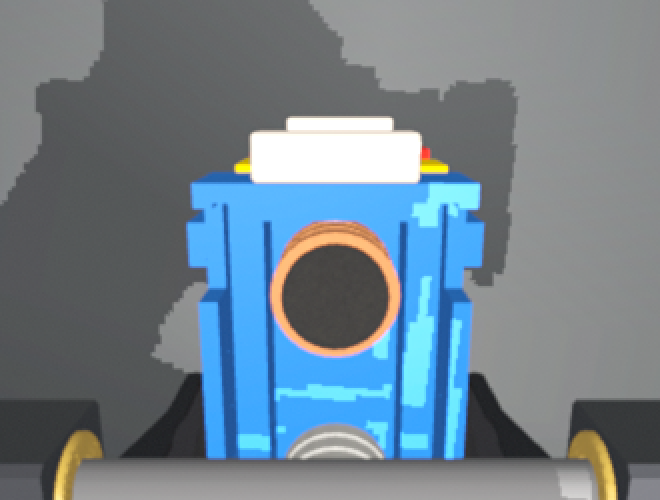

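```bash
python3 - <<'E'
from h import *
o=observe();im,K,W=cam("wrist");R=Ro.from_quat(o["eef_rot"]).as_matrix();print(o["ee_pos"])
m=mask(im,"yellow");m[:120]=0;m[145:]=0;m[:,:255]=0;m[:,385:]=0
v,u=np.where(m>0);print(u.min(),u.max(),v.min(),v.max(),"left top",v[u<275].min() if (u<275).any() else 0,"right top",v[u>362].min())
T=lambda uv,z:((ray(uv,z,K,W)[0]-o["ee_pos"])@R*1000).round(1)
print(T((u.min(),v[u<275].min()),.092),T((u.max()+1,v[u>362].min()),.092)); edge("blue",o["ee_pos"][2]+.0163,(0,235,0,640))
E
```

```text
[0.3982642  0.29050347 0.12632336]
267 373 129 135 left top 129 right top 129
[ 62.7 -27.5  34.5] [62.7 31.2 34.4]
blue edge x 62.0 y 0.0 w 58.6 ang(deg) 0.11 centre tool 3.0 -0.1
```

```bash
python3 -m inch '[[0,0.0014,0,0,0,0,1],[0,0,0.004,0,0,0,1],[0,0,0.004,0,0,0,1],[0,0,0.002,0,0,0,1],[0,0,0.002,0,0,0,1],[0,0,0.001,0,0,0,1],[0,0,0.0005,0,0,0,1],[0,0,0,0,0,0,1],[0,0,0,0,0,0,1],[0,0,0,0,0,0,1]]'; python3 -m inch '[[0,0,0.0005,0,0,0,1],[0,0,0.0005,0,0,0,1],[0,0,0,0,0,0,1],[0,0,0,0,0,0,1]]'
```

```text
t: 24.13
ee_pos: [0.3976, 0.2882, 0.1116]
eef_rot: [0.999, 0.034, -0.0, 0.0]
ft_force: [-2.2, -1.1, 1.6]
gripper_width: 0.0577
grip_force: 30.0
t: 24.47
ee_pos: [0.3977, 0.2882, 0.1115]
eef_rot: [0.999, 0.035, 0.0, 0.0]
ft_force: [-4.1, -2.6, 7.1]
gripper_width: 0.0578
grip_force: 30.0
```

```bash
python3 -m inch '[[0,0,0,0,0,0,0.2],[0,0,0,0,0,0,0],[0,0,0,0,0,0,0],[0,0,0,0,0,0,0],[0,0,0,0,0,0,0]]'
python3 -m inch '[[0,0,-0.02,0,0,0,0],[0,0,-0.04,0,0,0,0],[0,0,-0.04,0,0,0,0],[0,0,-0.03,0,0,0,0],[0,0,0,0,0,0,0],[0,0,0,0,0,0,0],[0,0,0,0,0,0,0]]'
python3 - <<'E'
from h import *
im,K,W=cam("wrist"); cv2.imwrite("pics/w9.png",im[:,:,::-1])
edge("blue",.128); go(.608,-.2,.17,-10)
E
```

```text
t: 24.88
ee_pos: [0.3979, 0.2885, 0.1104]
eef_rot: [0.999, 0.034, 0.0, -0.0]
ft_force: [-0.7, -0.5, 0.2]
gripper_width: 0.0826
grip_force: 0.0
t: 25.47
ee_pos: [0.3972, 0.288, 0.2397]
eef_rot: [0.999, 0.034, -0.001, 0.0]
ft_force: [-1.0, -0.4, -0.3]
gripper_width: 0.0869
grip_force: 0.0
blue edge x 62.1 y -0.9 w 58.3 ang(deg) 0.07 centre tool 3.1 -0.9
shift mm [177.2 500.8  69.6] turn z rad 0.243 or -2.899 j6 0.68 yaw 3.9 tilt [-0.002 -0.002 -1.   ] t 25.5667
```

View pics/w9.png

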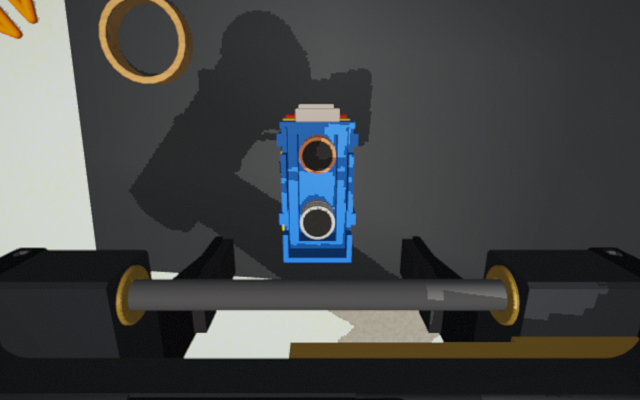

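```bash
python3 -m inch '[[0.0118,0.0334,0,0,0,0,0],[0.0118,0.0334,0,0,0,0,0],[0.0118,0.0334,0,0,0,0,0],[0.0118,0.0334,0,0,0,0,0],[0.0118,0.0334,0,0,0,0,0],[0.0118,0.0334,0,0,0,0,0],[0.0118,0.0334,0,0,0,0,0],[0.0118,0.0334,0,0,0,0,0],[0.0118,0.0334,0,0,0,0,0],[0.0118,0.0334,0,0,0,0,0],[0.0118,0.0334,0.01,0,0,0,0],[0.0118,0.0334,0.015,0,0,0,0]]'
python3 -m inch '[[0.0118,0.0334,0.015,0,0,0,0],[0.0118,0.0334,0.015,0,0,0,0],[0.0118,0.0334,0.015,0,0,0,0],[0,0,0,0,0,0.12,0],[0,0,0,0,0,0.12,0],[0,0,0,0,0,0,0],[0,0,0,0,0,0,0],[0,0,0,0,0,0,0],[0,0,0,0,0,0,0]]'
python3 - <<'E'
from h import *
im,K,W=cam("wrist"); cv2.imwrite("pics/w10.png",im[:,:,::-1])
g=im.astype(int);print(g[150,317-25],g[200,317-25])
m=((g.max(2)-g.min(2)<30)&(g.max(2)>105)).astype(np.uint8)*255;m[235:]=0;m[:,:230]=0;m[:,400:]=0
b=big(m)[0]; r=rect(b,.01,K,W);print(r); go(*r[0],.02,r[2])
E
```

```text
t: 26.57
ee_pos: [0.5674, -0.1036, 0.215]
eef_rot: [0.999, 0.034, 0.0, 0.0]
ft_force: [0.5, -0.1, 0.5]
gripper_width: 0.087
grip_force: 0.0
t: 27.32
ee_pos: [0.6086, -0.1989, 0.1704]
eef_rot: [0.996, -0.084, -0.0, -0.0]
ft_force: [0.1, -0.6, 0.4]
gripper_width: 0.0871
grip_force: 0.0
[212 209 204] [255 255 255]
(array([ 0.66189618, -0.20522021]), array([207.44013977, 168.76913452]), -9.647804260253906)
shift mm [ 53.5  -2.7 150.6] turn z rad -0.001 or 3.141 j6 1.47 yaw -9.7 tilt [ 0.  0. -1.] t 27.3667
```

View pics/w10.png

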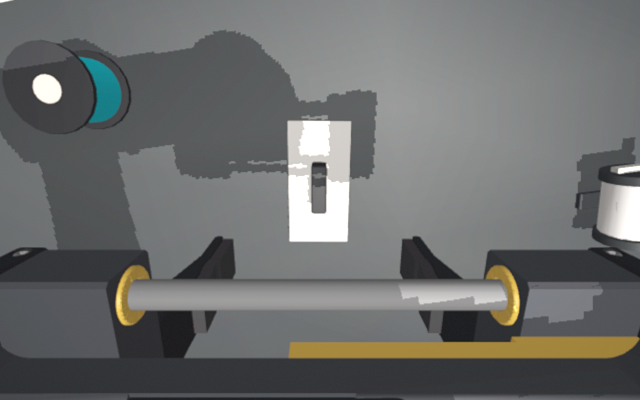

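```bash
python3 - <<'E'
from h import *
im,K,W=cam("wrist");g=im.astype(int);m=(g.min(2)>165).astype(np.uint8)*255;m[246:]=0;m[:110]=0;m[:,:280]=0;m[:,360:]=0
m=cv2.morphologyEx(m,cv2.MORPH_OPEN,np.ones((3,3),np.uint8))
b=big(m)[0]; print(cv2.boundingRect(b)); r=rect(b,.01,K,W);print(r); go(*r[0],.021,r[2])
E
```

```text
(288, 121, 63, 121)
(array([ 0.60957153, -0.20023969]), array([117.81707001,  58.69473648]), -9.842575073242188)
shift mm [  1.    1.2 149.7] turn z rad 0.002 or -3.139 j6 1.46 yaw -9.7 tilt [ 0. -0. -1.] t 27.4167
```

```bash
python3 -m inch '[[0.001,0.001,0.03,0,0,0,0],[0,0,0.035,0,0,0,0],[0,0,0.035,0,0,0,0],[0,0,0.03,0,0,0,0],[0,0,0.013,0,0,0,0],[0,0,0.005,0,0,0,0],[0,0,0,0,0,0,0],[0,0,0,0,0,0,0],[0,0,0,0,0,0,0]]'
python3 -c "
from h import *
go(.6096,-.2002,.021,-9.8)"
```

```text
t: 28.17
ee_pos: [0.611, -0.2006, 0.0244]
eef_rot: [0.996, -0.085, 0.002, 0.0]
ft_force: [0.6, -1.2, 1.0]
gripper_width: 0.0869
grip_force: 0.0
shift mm [-1.4 -0.1  3.4] turn z rad 0.001 or -3.141 j6 1.47 yaw -9.8 tilt [ 0.004 -0.001 -1.   ] t 28.1667
```

```bash
python3 -m inch '[[0,0,0.002,0,0,0,0],[0,0,0,0,0,0,0.5],[0,0,0,0,0,0,1],[0,0,0,0,0,0,1],[0,0,0,0,0,0,1],[0,0,0,0,0,0,1],[0,0,0,0,0,0,1],[0,0,0,0,0,0,1],[0,0,0,0,0,0,1],[0,0,0,0,0,0,1],[0,0,0,0,0,0,1],[0,0,0,0,0,0,1]]'
python3 -m inch '[[0,0,0,0,0,0,1],[0,0,0,0,0,0,1],[0,0,0,0,0,0,1]]'
```

```text
t: 29.17
ee_pos: [0.6095, -0.2005, 0.0204]
eef_rot: [0.996, -0.086, -0.0, -0.0]
ft_force: [-0.2, -1.1, -0.0]
gripper_width: 0.0214
grip_force: 0.0
t: 29.42
ee_pos: [0.6095, -0.2005, 0.0204]
eef_rot: [0.996, -0.086, 0.0, -0.0]
ft_force: [0.6, -0.4, -0.8]
gripper_width: 0.0134
grip_force: 30.0
```

```bash
python3 -m inch '[[0,0,-0.01,0,0,0,1],[0,0,-0.03,0,0,0,1],[0,0,-0.04,0,0,0,1],[0,0,-0.04,0,0,0,1],[0,0,-0.04,0,0,0,1],[0,0,-0.04,0,0,0,1],[0,0,-0.01,0,0,0,1],[0,0,0,0,0,0,1],[0,0,0,0,0,0,1],[0,0,0,0,0,0,1]]'
python3 - <<'E'
from h import *
o=observe();im,K,W=cam("wrist");R=Ro.from_quat(o["eef_rot"]).as_matrix()
cv2.imwrite("pics/w11.png",im[:,:,::-1])
go(.4003,.2891,.23,3.9)
E
```

```text
t: 30.25
ee_pos: [0.6082, -0.2001, 0.2284]
eef_rot: [0.996, -0.086, -0.002, -0.0]
ft_force: [-0.3, -0.5, -2.3]
gripper_width: 0.0137
grip_force: 30.0
shift mm [-288.4 -446.6   -0.5] turn z rad -0.24 or 2.902 j6 1.47 yaw -9.8 tilt [-0.005  0.001 -1.   ] t 30.3
```

View pics/w11.png

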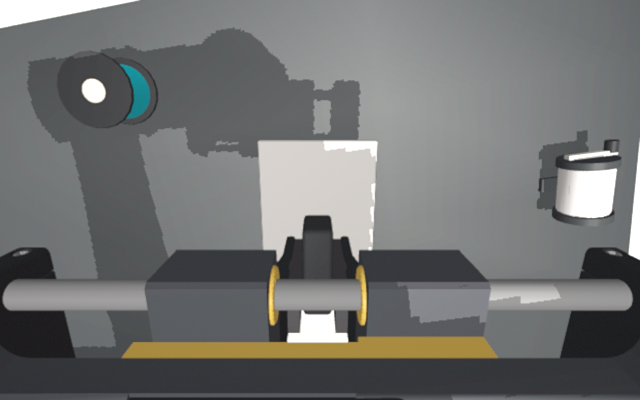

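```bash
python3 -m inch '[[-0.0206,-0.0319,0,0,0,0,1],[-0.0206,-0.0319,0,0,0,0,1],[-0.0206,-0.0319,0,0,0,0,1],[-0.0206,-0.0319,0,0,0,0,1],[-0.0206,-0.0319,0,0,0,0,1],[-0.0206,-0.0319,0,0,0,0,1],[-0.0206,-0.0319,0,0,0,0,1],[-0.0206,-0.0319,0,0,0,0,1],[-0.0206,-0.0319,0,0,0,0,1],[-0.0206,-0.0319,0,0,0,0,1],[-0.0206,-0.0319,0,0,0,0,1],[-0.0206,-0.0319,0,0,0,0,1]]'
python3 -m inch '[[-0.0206,-0.0319,0,0,0,0,1],[-0.0206,-0.0319,0,0,0,0,1],[0,0,0,0,0,-0.12,1],[0,0,0,0,0,-0.12,1],[0,0,0.03,0,0,0,1],[0,0,0.03,0,0,0,1],[0,0,0,0,0,0,1],[0,0,0,0,0,0,1],[0,0,0,0,0,0,1],[0,0,0,0,0,0,1],[0,0,0,0,0,0,1]]'
python3 - <<'E'
from h import *
o=observe();im,K,W=cam("wrist");R=Ro.from_quat(o["eef_rot"]).as_matrix()
cv2.imwrite("pics/w12.png",im[:,:,::-1])
for u,v in((259,142),(377,142)): print(((ray((u,v),o["ee_pos"][2]-.0104,K,W)[0]-o["ee_pos"])@R*1000).round(1))
go(.4003,.2891,.1424,3.9)
E
```

```text
t: 31.3
ee_pos: [0.4294, 0.2198, 0.2289]
eef_rot: [0.996, -0.086, -0.001, 0.001]
ft_force: [0.8, -0.0, -0.6]
gripper_width: 0.0137
grip_force: 30.0
t: 32.22
ee_pos: [0.4022, 0.2894, 0.1719]
eef_rot: [0.999, 0.034, 0.001, -0.001]
ft_force: [-1.1, 0.1, -1.2]
gripper_width: 0.014
grip_force: 30.0
[ 58.4 -28.1  10.6]
[58.4 29.  10.5]
shift mm [-1.8  0.1 29.4] turn z rad 0.001 or -3.141 j6 0.69 yaw 3.9 tilt [ 0.002  0.002 -1.   ] t 32.2667
```

View pics/w12.png

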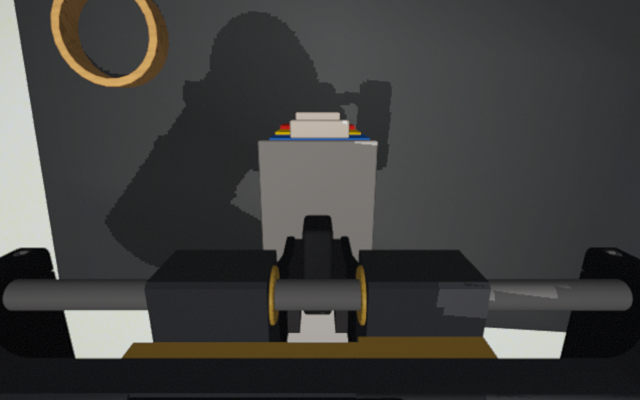

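```bash
python3 -m inch '[[-0.0012,-0.0003,0.01,0,0,0,1],[0,0,0.010,0,0,0,1],[0,0,0,0,0,0,1],[0,0,0,0,0,0,1],[0,0,0,0,0,0,1],[0,0,0,0,0,0,1],[0,0,0,0,0,0,1],[0,0,0,0,0,0,1]]'
python3 - <<'E'
from h import *
go(.4008,.2888,.1424,3.9)
o=observe();im,K,W=cam("wrist");R=Ro.from_quat(o["eef_rot"]).as_matrix()
m=mask(im,"blue");m[:110]=0;m[150:]=0;m[:,:250]=0;m[:,390:]=0;v,u=np.where(m>0);print(u.min(),u.max(),v.min(),v.max())
for w in((u.min(),v.min()),(u.max()+1,v.min())): print(((ray(w,.128,K,W)[0]-o["ee_pos"])@R*1000).round(1))
E
```

```text
t: 32.93
ee_pos: [0.4004, 0.2892, 0.1509]
eef_rot: [0.999, 0.034, 0.0, -0.0]
ft_force: [0.2, 0.2, -1.3]
gripper_width: 0.0139
grip_force: 30.0
shift mm [0.4 0.4 8.5] turn z rad 0.001 or -3.141 j6 0.68 yaw 3.9 tilt [ 0.001  0.001 -1.   ] t 32.9333
263 375 134 139
[ 61. -28.  23.]
[61.1 30.5 23. ]
```

```bash
python3 -m inch '[[0.0013,0.0006,0,0,0,0,1],[0,0,0.002,0,0,0,1],[0,0,0.002,0,0,0,1],[0,0,0.001,0,0,0,1],[0,0,0.001,0,0,0,1],[0,0,0.001,0,0,0,1],[0,0,0.001,0,0,0,1],[0,0,0,0,0,0,1],[0,0,0,0,0,0,1]]'; python3 -m inch '[[0,0,0.0005,0,0,0,1],[0,0,0.0005,0,0,0,1],[0,0,0,0,0,0,1],[0,0,0,0,0,0,1]]'
```

```text
t: 33.73
ee_pos: [0.4016, 0.2885, 0.1424]
eef_rot: [0.999, 0.034, -0.0, 0.0]
ft_force: [-0.1, -0.7, -1.3]
gripper_width: 0.0141
grip_force: 30.0
t: 34.07
ee_pos: [0.4017, 0.2886, 0.1422]
eef_rot: [0.999, 0.034, 0.0, -0.0]
ft_force: [-2.3, -1.3, 5.6]
gripper_width: 0.0139
grip_force: 30.0
```

Seated at the expected height (contact at 0.1422). I'll release, retreat straight up and check.

```bash
python3 -m inch '[[0,0,0,0,0,0,0.7],[0,0,0,0,0,0,0.6],[0,0,0,0,0,0,0.5],[0,0,0,0,0,0,0.5],[0,0,0,0,0,0,0.5],[0,0,0,0,0,0,0.5]]'
python3 -m inch '[[0,0,-0.01,0,0,0,0.5],[0,0,-0.03,0,0,0,0.5],[0,0,-0.04,0,0,0,0.5],[0,0,-0.04,0,0,0,0.5],[0.03,0,-0.01,0,0,0,0.5],[0.03,0,0,0,0,0,0.5],[0.03,0,0,0,0,0,0.5],[0.03,0,0,0,0,0,0.5],[0,0,0,0,0,0,0.5],[0,0,0,0,0,0,0.5],[0,0,0,0,0,0,0.5]]'
python3 - <<'E'
from h import *
a=read_camera("scene")[100:300,230:480];b=read_camera("top")[150:310,130:330]
a=cv2.resize(a,(500,400));b=cv2.resize(b,(300,240));o=np.zeros((400,800,3),np.uint8);o[:,:500]=a;o[:240,500:]=b
cv2.imwrite("pics/f1.png",o[:,:,::-1])
E
```

```text
t: 34.57
ee_pos: [0.4016, 0.2884, 0.1413]
eef_rot: [0.999, 0.034, -0.0, 0.0]
ft_force: [0.5, -0.3, 0.3]
gripper_width: 0.0409
grip_force: 0.0
t: 35.48
ee_pos: [0.5208, 0.2964, 0.2709]
eef_rot: [0.999, 0.034, -0.001, 0.0]
ft_force: [-0.5, -0.0, 0.4]
gripper_width: 0.0434
grip_force: 0.0
```

View pics/f1.png

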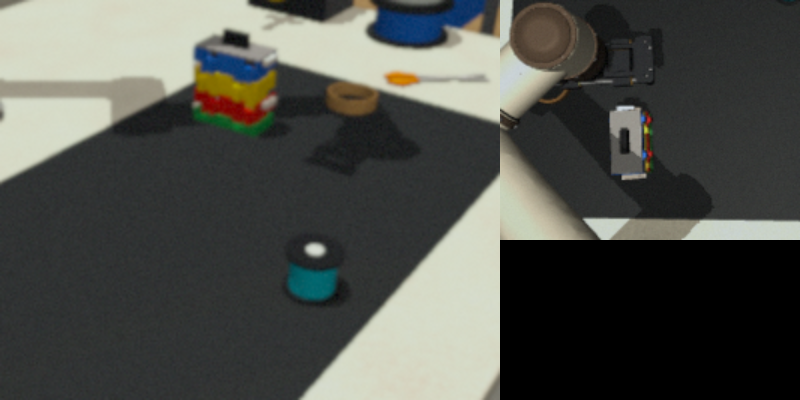

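The stack stands level in the right order, green, red, yellow, blue and cover. The spool (315,265) and tape roll (352,98) are still in place, and the gripper is clear of everything.

```bash
python3 -c "
from plant import *
print(job_done())"
```

```text
the job is handed in; nothing more can be done
None
```

The red, yellow and blue trays are stacked on the green base with their tabs at alternating ends, the grey cover is on top, and the job was handed in after about 36 s of robot time; no verdict came back.

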